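# Shift the roller feed into third

### The job

Put the keyboard maker's roller feed into third: with the fingertips or the outside of the fingers, gently push the gear lever along its left rail to the crossbar of the H-shaped gate, straight across to the right, then forward (away from the robot) fully home into the third slot, the one marked with three rivets. Do not grip the knob, do not let the lever go back into the fourth slot, leave the loose things around the machine where they are, and take the hand away.

Things in the scene. Friction and masses are not known exactly. Their poses are not given: they have to be found in the camera images.
- feeder: Roller feed unit, fixed: grey gearbox 250 (x) x 210 (y) mm, 100 mm high; round motor on its far side to x = 255 mm, 104 mm high; rubber roller, 100 mm high, and steel infeed plate on its right side to y = -235 mm. Origin on the table under the lever's pivot, which is 45 mm up. Its +x is the gate's forward (away from the robot, yaw up to 0.4 rad either way), +y the gate's left.
- gate (a point): Centre of the steel gate plate, 130 x 100 mm, at its upper face, 112 mm above the table; axes as the feeder's. H-shaped opening: two rails along x, 34 mm apart, 18 mm wide, joined in the middle by an 18 mm crossbar along y. The lever's stem can move only along the H; tongue corners at the crossbar are rounded 4 mm.
- third_slot (a point): Centre of the gate's third slot at the plate's upper face, 22 mm forward and 17 mm right of the gate's centre. Slots: first = left forward, second = left back, third = right forward, fourth = right back; one to four brass rivet heads beyond each slot's end tell its number.
- lever_knob (a point): Centre of the lever's round black knob, 42 mm wide, 51 mm high (21 mm above this point, 30 below), on a 12 mm steel stem; 170 mm from the pivot, so 215 mm above the table when upright, about 200 in a slot's end. With a = lever_side, b = lever_fore it is in the feeder's frame at x = 170 sin b, y = -170 cos b sin a, z = 45 + 170 cos b cos a (mm).
- lever_side (a joint): Sideways tilt of the lever, rad: -0.275 left stop, 0 middle, +0.275 right stop (knob about 46 mm either side). Starts in the left rail (about -0.26). Rails are centred at -0.26 and +0.26 with about 0.045 rad play. No spring: friction holds it where it is left; about 3 N at the knob moves it.
- lever_fore (a joint): Forward tilt of the lever, rad: -0.33 back stop (second or fourth slot fully home), 0 in the crossbar, +0.33 forward stop (first or third slot fully home, knob 55 mm forward). It crosses sideways only within about 0.05 rad of 0 (a little more is cammed straight by the rounded corners). Starts anywhere along the left rail. No spring; about 3 N at the knob moves it.
- key_blank: Loose wooden key lever, 200 x 22 x 16 mm, lying on the table left of the machine along its x. Leave it. Origin at the centre of its underside.
- oil_bottle: Loose oil bottle, 40 mm wide, 100 mm high, standing on the table left of the machine towards the robot. Leave it. Origin at the centre of its underside.
- sanding_block: Loose cork sanding block, 100 x 55 x 30 mm, lying on the table left of the machine. Leave it. Origin at the centre of its underside.

How it is judged:
By the outcome, as a careful person would: the job done as asked, in the order asked, and still so for the second after the job is handed in, with the robot touching nothing.
It also fails if it takes over 67 s, if anything falls off the work surface, if the arm or the gripper's body presses on something with over 40 N, if the wrist force passes 120 N, or if a joint passes its speed limit or range.

### The arm

A 7-joint arm with a two-finger parallel gripper is mounted at the origin on the work surface. World frame = base frame: x ahead of the robot, y to its left, z up, the work surface at z = 0. Lengths are in mm, angles in rad, forces in N, time in s.
With the tool pointing down it reaches from about 350 to 775 mm from the base axis. Payload 3.1 kg.
Tool frame: the origin (TCP) lies midway between the tips of the shut fingers; the grasp point (between the pads) lies 19 mm behind it; z points along the fingers, y is the line along which they close (so a half turn about z gives the same grasp; the last joint's range is limited). The gripper opens to 85 mm and grips with 20 to 120 N. Pads are 22 mm wide; open, the fingers measure 114 mm over their backs; the gripper's body (76 mm by 85 mm) begins 54 mm behind the grasp point. The pads swing forward as they close: fully open they stand 13 mm farther back than shut.
Start: joints at [1.148, 0.311, 0.014, 1.512, -0.004, 1.319, -0.027], TCP at [204.448, -510.606, 231.304] pointing down, gripper open.
Joint ranges: [-2.7, 2.7], [-0.3, 1.91], [-1.27, 1.3], [0.12, 2.57], [-1.44, 4.58], [0.2, 2.03], [-3.05, 3.05]. Speed limits (rad/s): [2.79, 2.79, 3.14, 3.14, 3.14, 3.14, 3.14].

### API

Orientations are given as a unit quaternion [x, y, z, w].
In Python, from rig import manip gives the robot as it stands. The module is installed in compiled form; this text tells all that it offers. Calls block until the motion is done:
- manip.move_pose(position, orientation): joint-space move of the TCP to a pose.
- manip.move_linear(position, feed=150, rotation=None): straight line of the TCP; rotation=None keeps the orientation; feed is the mean speed in mm/s.
- manip.goto_joints(angles): joint-space move.
- manip.move_gripper(opening): opening from 0.0 (shut) to 1.0 (fully open); the grip force is fixed at half the most; returns when the fingers have stopped.
- manip.wait(seconds).
- manip.ik(position, orientation): joint angles nearest the present ones, or None.
- manip.observe(): the state.
- manip.grab_frame(name): name is "scene" or "side" or "wrist"; returns the picture (384x512x3 uint8, blue, green, red); there is no depth.
- manip.camera_info(name): a dict with "fx", "fy", "cx", "cy" (pixels), "world_to_cam" (4x4, takes a point from world to camera coordinates); the wrist camera has in their place "tool_from_camera" (4x4, takes a point from camera to tool coordinates, whose origin is the TCP and whose axes are the flange's). Camera axes: x right, y up, looking along -z (the intrinsics and any distortion apply to the point x, -y, -z); pixel columns grow to the right and rows downward; lengths in mm; the calibration is good to about 2 mm. A picture is of the moment at which its call begins: read the wrist's pose just before it. camera_info takes no time and is no camera call.
A pose or a line that the arm cannot do raises manip.PlanningError and nothing moves.
- manip.hand_in(): hands the job in; it is judged then, once.
The state is a dict: "time": time; "joint_positions": joint angles; "joint_vel": joint speeds; "effort": joint torques, N m; "eef_pos": TCP position; "orientation": TCP orientation; "contact_force": force on the tool from outside, world axes, zero at the start; "moment": the same for the moment, N m; "finger_gap": opening from 0.0 (shut) to 1.0 (fully open); "gripper_force": force on a finger pad.
Only numpy, scipy, OpenCV 4.12 (cv2) and the standard library are available. Lean on these libraries where they do the work, as an engineer would, in place of code of your own. Each camera call takes 0.05 s, during which the arm holds its last target. There are 200 camera calls.

## Working session

There is one attempt and no reset: what is moved stays moved. The work goes in short steps, each a Python script; the robot and the scene stay as the last script left them, time stands still between calls to the robot, and variables do not carry over. Pictures are saved under pics/ and viewed, at most 10 in all, crops included, and the job is handed in when it is done.

```bash
mkdir -p pics; ls
python3 - <<'E'
from rig import manip
import cv2,numpy as np
np.set_printoptions(precision=4,suppress=True)
s=manip.observe();print(s['time'],s['eef_pos'],s['orientation'],s['finger_gap'])
for n in("scene","side"):
    cv2.imwrite(f"pics/{n}0.png",manip.grab_frame(n));print(n,manip.camera_info(n))
print(manip.camera_info("wrist"))
E
```

```text
pics
0.0 [ 204.1686 -509.9155  230.2069] [ 0.9819  0.1893 -0.0003 -0.0012] 1.0016334316525237
scene {'fx': 406.9332792295414, 'fy': 406.9332792295414, 'cx': 256.15558761583156, 'cy': 178.17617300152838, 'world_to_cam': array([[    0.5162,     0.8562,    -0.0226,  -392.0614],
       [   -0.4608,     0.2999,     0.8353,    90.3296],
       [    0.7219,    -0.4208,     0.5493, -1273.34  ],
       [    0.    ,     0.    ,     0.    ,     1.    ]])}
side {'fx': 483.1492383870601, 'fy': 483.1492383870601, 'cx': 251.51173161854499, 'cy': 188.19754128373785, 'world_to_cam': array([[   0.9983,   -0.0585,    0.0071, -517.4075],
       [   0.0309,    0.6228,    0.7818, -222.4011],
       [  -0.0502,   -0.7802,    0.6235, -860.5968],
       [   0.    ,    0.    ,    0.    ,    1.    ]])}
{'fx': 302.2073355794941, 'fy': 302.2073355794941, 'cx': 261.2930253885395, 'cy': 196.44197367378806, 'tool_from_camera': array([[   0.0005,    0.9534,    0.3019,   76.317 ],
       [   1.    ,   -0.0004,   -0.0002,   -0.1245],
       [  -0.0001,    0.3019,   -0.9534, -141.9538],
       [   0.    ,    0.    ,    0.    ,    1.    ]])}
```

View pics/scene0.png

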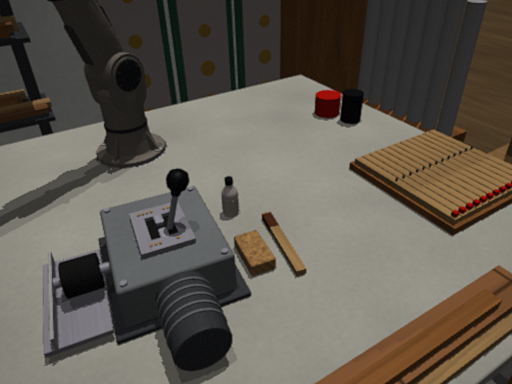

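View pics/side0.png

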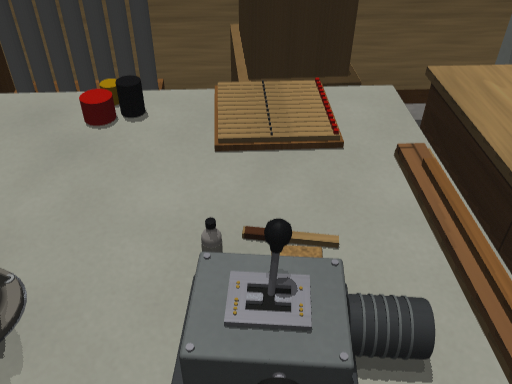

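The scene view shows the knob at about (178,181) and the plate around (162,228). The side view shows the knob at about (278,231) and the plate corners near (231,273), (311,275), (311,326) and (226,320). The bottle, cork block and key blank lie to the left of the machine. Next I triangulate the knob and fit the plate.

```bash
cat > h.py <<'E'
import cv2,numpy as np
np.set_printoptions(precision=3,suppress=True)
from rig import manip
def ray(n,u,v):
    c=manip.camera_info(n);M=c["world_to_cam"];R=M[:3,:3]
    d=R.T@np.array([(u-c["cx"])/c["fx"],-(v-c["cy"])/c["fy"],-1]);return -R.T@M[:3,3],d/np.linalg.norm(d)
def onplane(n,u,v,z):
    o,d=ray(n,u,v);return o+d*(z-o[2])/d[2]
def tri(a,b):
    (o,d),(p,e)=ray(*a),ray(*b)
    t=np.linalg.lstsq(np.c_[d,-e],p-o,rcond=None)[0];A,B=o+d*t[0],p+e*t[1];return (A+B)/2,np.linalg.norm(A-B)
def knob(n,img,box):
    x0,y0,x1,y1=box;g=img[y0:y1,x0:x1].max(2)
    m=(g<50).astype(np.uint8);m=cv2.morphologyEx(m,cv2.MORPH_OPEN,cv2.getStructuringElement(cv2.MORPH_ELLIPSE,(9,9)))
    c=max(cv2.findContours(m,0,1)[0],key=cv2.contourArea);(x,y),r=cv2.minEnclosingCircle(c);return x+x0,y+y0,r
def plate(n,img,box):
    x0,y0,x1,y1=box;g=cv2.cvtColor(img,6)[y0:y1,x0:x1]
    t,m=cv2.threshold(g,0,255,cv2.THRESH_OTSU);return t,m
E
python3 - <<'E'
from h import *
S=cv2.imread('pics/scene0.png');D=cv2.imread('pics/side0.png')
k1=knob('scene',S,(155,155,205,205));k2=knob('side',D,(255,210,305,260));print(k1,k2)
print('knob',tri(('scene',*k1[:2]),('side',*k2[:2])))
cv2.imwrite('pics/crop.png',np.hstack([cv2.resize(S[190:260,120:205],None,fx=4.5,fy=4.5,interpolation=2)[:315],cv2.resize(D[265:335,220:318],None,fx=4.2,fy=4.5,interpolation=2)]))
E
```

```text
(176.51492500305176, 182.42537307739258, 13.658998489379883) (278.0, 236.0, 17.262775421142578)
knob (array([554.486, -41.175, 203.138]), np.float64(0.2081267519271268))
```

View pics/crop.png

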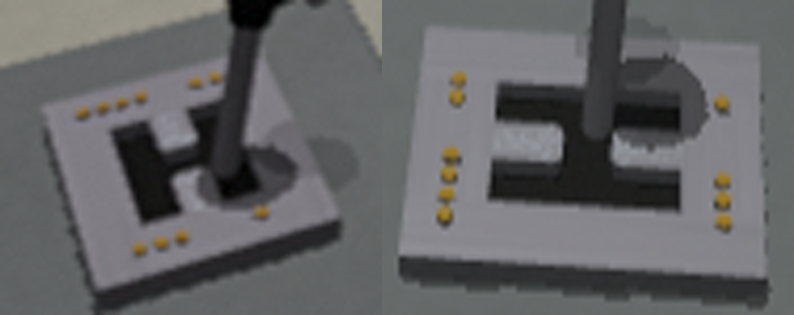

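Run:
```python
from h import *
S=cv2.imread('pics/scene0.png');D=cv2.imread('pics/side0.png')
d=[onplane('side',u,v,112) for u,v in[(230.7,271.2),(309.5,275),(311.9,326.8),(224.3,322.3)]]  # back-left, fwd-left, fwd-right, back-right
s=[onplane('scene',u,v,112) for u,v in[(177.3,203.8),(196,239.3),(141.1,254.4),(130,213.8)]]
for q in(d,s):
    q=np.array(q)[:,:2];f=q[1]+q[2]-q[0]-q[3];l=q[0]+q[1]-q[2]-q[3]
    print(q.mean(0),'len',np.linalg.norm(f)/2,np.linalg.norm(l)/2,'yaw',np.arctan2(f[1],f[0]),np.arctan2(-l[0],l[1]))
# knob: top-of-contour + width based circle
for n,I,b in(('scene',S,(155,155,205,205)),('side',D,(255,210,305,260))):
    x0,y0,x1,y1=b;g=I[y0:y1,x0:x1].max(2);m=(g<50).astype(np.uint8)
    m=cv2.morphologyEx(m,2,cv2.getStructuringElement(2,(9,9)));ys,xs=np.nonzero(m)
    print(n,[(y+y0,xs[ys==y].min()+x0,xs[ys==y].max()+x0) for y in np.unique(ys)])
```

```text
[539.912 -83.634] len 129.2677038639023 100.07716228627525 yaw -0.11496859460262582 -0.11830088733268183
[547.163 -82.413] len 124.46950050231347 97.57550519803428 yaw -0.1183035611889046 -0.18733245762296458
scene [(np.int64(169), np.int64(174), np.int64(179)), (np.int64(170), np.int64(171), np.int64(182)), (np.int64(171), np.int64(170), np.int64(184)), (np.int64(172), np.int64(169), np.int64(185)), (np.int64(173), np.int64(169), np.int64(186)), (np.int64(174), np.int64(168), np.int64(186)), (np.int64(175), np.int64(168), np.int64(187)), (np.int64(176), np.int64(167), np.int64(187)), (np.int64(177), np.int64(167), np.int64(187)), (np.int64(178), np.int64(167), np.int64(187)), (np.int64(179), np.int64(167), np.int64(188)), (np.int64(180), np.int64(167), np.int64(188)), (np.int64(181), np.int64(167), np.int64(188)), (np.int64(182), np.int64(167), np.int64(187)), (np.int64(183), np.int64(167), np.int64(187)), (np.int64(184), np.int64(167), np.int64(186)), (np.int64(185), np.int64(167), np.int64(186)), (np.int64(186), np.int64(168), np.int64(185)), (np.int64(187), np.int64(168), np.int6
[... 1382 characters left out ...]
int64(239), np.int64(264), np.int64(290)), (np.int64(240), np.int64(264), np.int64(289)), (np.int64(241), np.int64(266), np.int64(289)), (np.int64(242), np.int64(267), np.int64(288)), (np.int64(243), np.int64(268), np.int64(288)), (np.int64(244), np.int64(269), np.int64(286)), (np.int64(245), np.int64(270), np.int64(284)), (np.int64(246), np.int64(270), np.int64(283)), (np.int64(247), np.int64(270), np.int64(282)), (np.int64(248), np.int64(270), np.int64(282)), (np.int64(249), np.int64(271), np.int64(281)), (np.int64(250), np.int64(271), np.int64(281)), (np.int64(251), np.int64(272), np.int64(280)), (np.int64(252), np.int64(272), np.int64(279)), (np.int64(253), np.int64(275), np.int64(276))]
```

Run:
```python
from h import *
k,e=tri(('scene',177.6,179.5),('side',278,232.6));print(k,e)
y=-0.118;c,s=np.cos(y),np.sin(y)
for g in((541,-83.5),(544,-83)):
    p=k[:2]-g;x,yy=c*p[0]+s*p[1],-s*p[0]+c*p[1];b=np.arcsin(x/170);print(x,yy,'b',b,'a',np.arcsin(-yy/170/np.cos(b)),'z',45+170*np.cos(b)*.967)
# candidate poses: tool down, finger-closing axis along feeder y or x; ik test
from scipy.spatial.transform import Rotation as R
s=manip.observe();print(R.from_quat(s['orientation']).as_matrix())
for yaw in(-0.118,-0.118+np.pi/2):
  for f in (yaw,yaw+np.pi):
    q=(R.from_euler('z',f)*R.from_euler('x',np.pi)).as_quat()
    print(f,[manip.ik([x,yy,z],q) is not None for x,yy,z in((480,-40,170),(620,-20,175),(560,40,175),(530,-130,175),(500,-120,280))],manip.ik([550,40,175],q))
```

```text
[554.442 -38.533 208.185] 0.9441324467291049
8.054620369031149 46.23695657039786 b 0.04739786482995414 a -0.2757699705380752 z 209.2053787662562
5.134345321512805 45.38725447740188 b 0.030206624716450015 a -0.2703883526918955 z 209.3150076820983
[[ 0.928  0.372 -0.001]
 [ 0.372 -0.928  0.002]
 [-0.    -0.002 -1.   ]]
-0.118 [True, True, True, True, True] [ 0.314  0.408 -0.567  1.581  0.229  1.22  -1.984]
3.0235926535897932 [True, True, True, True, True] [ 0.437  0.451 -0.752  1.576  0.32   1.241  1.083]
1.4527963267948967 [True, True, True, True, True] [ 0.425  0.446 -0.733  1.577  0.31   1.239 -0.479]
4.594388980384689 [True, True, True, True, True] [ 0.619  0.571 -1.076  1.57   0.515  1.312  2.498]
```

```bash
cat >> h.py <<'E'
from scipy.spatial.transform import Rotation as R
G=np.array([542,-83.3]);YAW=-0.118
Q=(R.from_euler('z',YAW)*R.from_euler('x',np.pi)).as_quat()
c,s=np.cos(YAW),np.sin(YAW);RW=np.array([[c,-s],[s,c]])
def W(x,y,z): return [*(G+RW@[x,y]),z]
def go(x,y,z,feed=150): manip.move_linear(W(x,y,z),feed=feed)
def F():
    f=manip.observe()['contact_force'];return np.r_[RW.T@f[:2],f[2]]
def push(p,q,z,step=6,feed=40,lim=14):
    p,q=np.array(p,float),np.array(q,float);n=int(np.ceil(np.linalg.norm(q-p)/step));f0=F()
    for i in range(1,n+1):
        t=p+(q-p)*i/n;go(*t,z,feed);f=F()-f0;print(t,f)
        if np.linalg.norm(f)>lim: print('LIMIT');break
    return t
def look(n,name):
    I=manip.grab_frame(n);cv2.imwrite(f'pics/{name}.png',I);return I
E
python3 - <<'E'
from h import *
manip.move_gripper(0)
manip.move_pose(W(65,46,300),Q)
go(65,46,188)
print(manip.observe()['eef_pos'],W(65,46,188),F())
look('side','side1');look('wrist','wrist1')
print(manip.observe()['time'])
I=np.hstack([cv2.imread('pics/side1.png')[150:350,150:400],cv2.resize(cv2.imread('pics/wrist1.png'),(267,200))]);cv2.imwrite('pics/v1.png',cv2.resize(I,None,fx=1.5,fy=1.5))
E
```

```text
[612.771 -45.34  189.148] [np.float64(611.9634070301588), np.float64(-45.27209344793836), 188] [ 0.24   0.219 -0.134]
4.0917
```

View pics/v1.png

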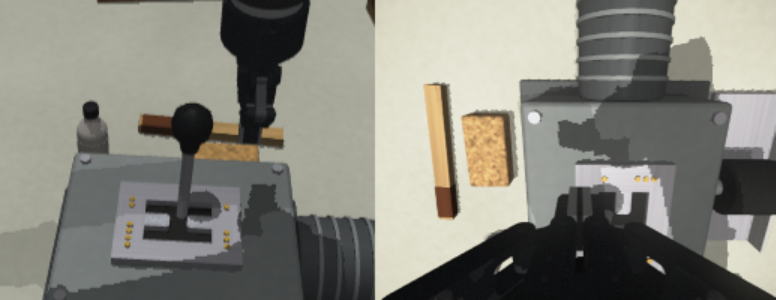

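The finger stands in front of the knob with a clear gap. The wrist view shows the three rivets at the right-forward slot. Next is the gentle push back to the crossbar.

Run:
```python
from h import *
push((65,46),(33,46),188,step=4)
go(50,46,188)
look('side','side2');print(manip.observe()['time'])
cv2.imwrite('pics/v2.png',cv2.resize(cv2.imread('pics/side2.png')[200:340,180:340],None,fx=4,fy=4))
```

```text
[61. 46.] [ 0.932  0.394 -0.262]
[57. 46.] [ 0.821 -0.109  0.923]
[53. 46.] [ 0.717 -0.519  0.588]
[49. 46.] [1.245 0.278 0.471]
[45. 46.] [ 0.556  0.223 -0.246]
[41. 46.] [1.791 0.047 0.356]
[37. 46.] [ 2.307  0.843 -0.126]
[33. 46.] [3.772 1.062 1.79 ]
6.4083
```

View pics/v2.png

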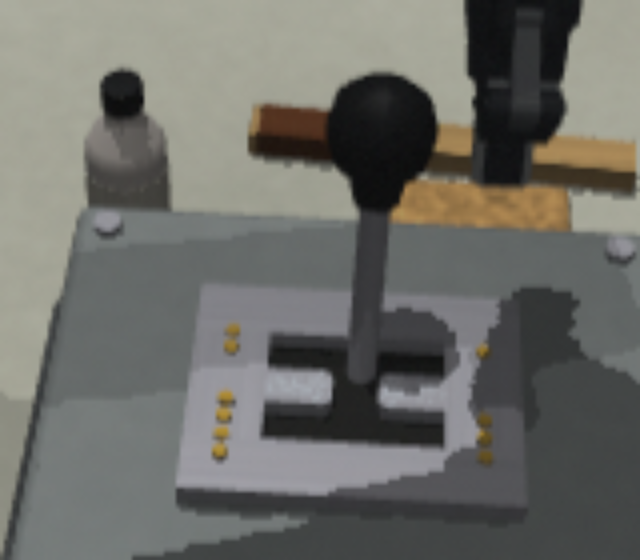

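The stem now stands about 2 mm forward of the crossbar's centre: stem foot at about 362 px against 356 for the crossbar in the crop. I push it slightly further back, then across.

Run:
```python
from h import *
push((50,46),(30.5,46),188,step=5)
go(50,46,188);go(50,46,290);go(0,100,290);go(0,100,188)
t=push((0,100),(0,35),188,step=5)
print(manip.observe()['time']);look('side','side3')
cv2.imwrite('pics/v3.png',cv2.resize(cv2.imread('pics/side3.png')[180:340,160:350],None,fx=3,fy=3))
```

```text
[45.125 46.   ] [-0.381 -0.442  1.073]
[40.25 46.  ] [-0.509  1.094  0.811]
[35.375 46.   ] [-0.13   0.304  0.865]
[30.5 46. ] [3.453 0.764 0.91 ]
[ 0. 95.] [ 1.027 -0.057 -0.347]
[ 0. 90.] [ 0.31  -0.434 -0.403]
[ 0. 85.] [-0.153 -0.389  0.277]
[ 0. 80.] [-0.619 -0.671  0.257]
[ 0. 75.] [-0.     2.367  3.134]
[ 0. 70.] [-0.366  4.207  3.288]
[ 0. 65.] [-0.054  3.865  4.988]
[ 0. 60.] [-0.066  3.789  7.726]
[ 0. 55.] [-0.305  3.117 10.727]
[ 0. 50.] [-0.858  4.02  12.12 ]
[ 0. 45.] [-1.73   2.799 13.045]
[ 0. 40.] [-1.398  3.806 13.058]
[ 0. 35.] [-1.383  2.695 13.195]
13.675
```

View pics/v3.png

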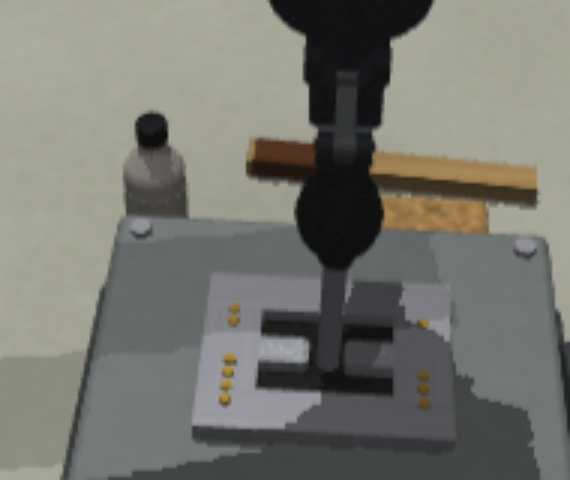

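The lever is in the crossbar about midway. Upward force is building to 13 N because the rising knob bears on the finger, so I back off, lift a little and continue.

Run:
```python
from h import *
go(0,40,188);print(F());go(0,40,196);print(F())
t=push((0,40),(0,-6),196,step=4)
print(manip.observe()['time'])
go(0,15,196);go(0,15,290);look('side','side4')
cv2.imwrite('pics/v4.png',cv2.resize(cv2.imread('pics/side4.png')[200:340,180:340],None,fx=4,fy=4))
```

```text
[0.096 0.989 6.933]
[-0.564 -0.11  -0.114]
[ 0.    36.167] [ 0.535  0.477 -0.076]
[ 0.    32.333] [ 0.331  1.275 -0.883]
[ 0.  28.5] [0.649 2.37  1.234]
[ 0.    24.667] [0.054 3.264 1.093]
[ 0.    20.833] [-0.041  2.231  1.906]
[ 0. 17.] [0.662 2.212 1.636]
[ 0.    13.167] [-0.238  1.228  1.743]
[0.    9.333] [0.516 1.303 0.777]
[0.  5.5] [ 1.17   1.472 -0.439]
[0.    1.667] [ 0.72   1.58  -0.815]
[ 0.    -2.167] [ 0.314  1.095 -2.424]
[ 0. -6.] [ 0.591  2.572 -0.738]
17.225
```

View pics/v4.png

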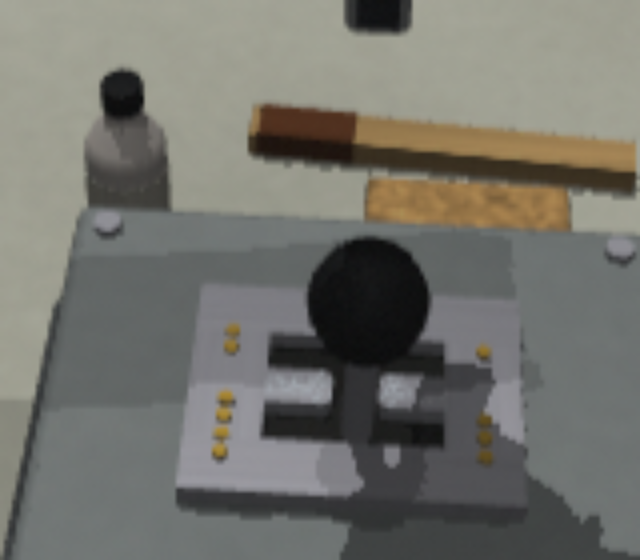

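The knob is across in the right rail, with the stem foot at about (358,437) in the right rail of the crop. Next I push forward from behind, watching the force for the stop.

Run:
```python
from h import *
go(-65,15,290);go(-65,-42,290);go(-65,-42,192)
t=push((-65,-42),(-35,-42),192,step=10)
t=push(t,(34,-42),192,step=3,lim=10)
print(manip.observe()['time'])
go(t[0]-30,-42,192);go(t[0]-30,-42,290);look('side','side5');look('scene','scene5')
cv2.imwrite('pics/v5.png',np.hstack([cv2.resize(cv2.imread('pics/side5.png')[200:340,180:340],None,fx=3,fy=3),cv2.resize(cv2.imread('pics/scene5.png')[150:290,90:210],None,fx=3,fy=3)]))
```

```text
[-55. -42.] [-0.014 -0.394 -0.123]
[-45. -42.] [0.237 0.39  0.35 ]
[-35. -42.] [ 0.491 -0.986 -0.124]
[-32. -42.] [-0.395  0.436  0.239]
[-29. -42.] [-2.692  0.223  2.503]
[-26. -42.] [-3.752  0.297  3.074]
[-23. -42.] [-3.053 -0.03   2.378]
[-20. -42.] [-3.267  0.959  2.313]
[-17. -42.] [-2.696 -0.5    2.835]
[-14. -42.] [-2.804  0.069  2.476]
[-11. -42.] [-2.139 -0.945  2.701]
[ -8. -42.] [-2.95  -0.487  1.615]
[ -5. -42.] [-2.814 -0.296  0.845]
[ -2. -42.] [-2.267 -1.008  0.12 ]
[  1. -42.] [-2.911 -0.379 -0.147]
[  4. -42.] [-3.498 -0.051 -1.469]
[  7. -42.] [-2.951  0.82  -1.81 ]
[ 10. -42.] [-2.986  0.363 -1.529]
[ 13. -42.] [-2.189  1.524 -1.454]
[ 16. -42.] [-4.021  0.781 -2.023]
[ 19. -42.] [-3.447  0.809 -1.201]
[ 22. -42.] [-4.147  0.915 -2.899]
[ 25. -42.] [-6.343  1.345 -1.379]
[ 28. -42.] [-8.976  0.607  0.244]
[ 31. -42.] [-12.443   1.842   1.64 ]
LIMIT
26.9583
```

View pics/v5.png

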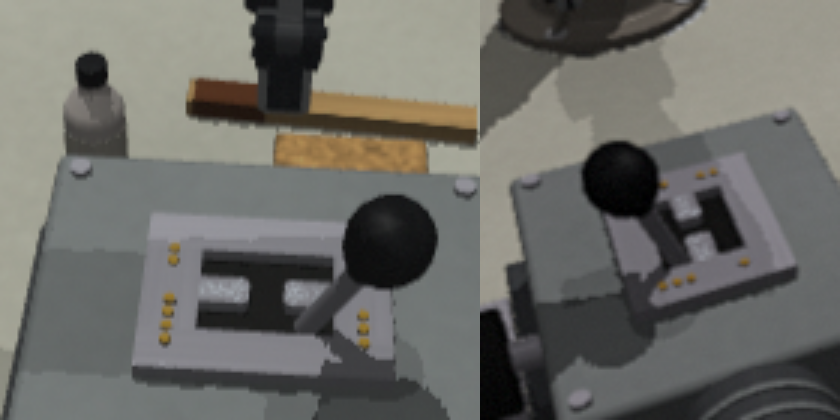

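The lever leans fully into the three-rivet slot, and the stop was felt by the rising force. I check the knob's position, back the hand away and hand in.

Run:
```python
from h import *
k,e=tri(('scene',136.7,209.3),('side',310,280));p=RW.T@(k[:2]-G);print(k,e,p,'b',np.arcsin(p[0]/170))
if p[0]>50:
    go(-100,-42,300);manip.wait(.5);print(F(),manip.observe()['time']);print(manip.hand_in())
```

```text
[ 590.202 -127.043  200.465] 0.030997466911320357 [ 53.017 -37.765] b 0.3171524336303962
[-0.067 -0.267 -0.508] 29.5333
the job is handed in; nothing more can be done
None
```

The gear lever is in third and I have handed the job in: the forward push met the stop, and the last images put the knob about 53 mm forward (55 is fully home). The key blank, sanding block and bottle appear untouched in those images, the hand is clear, and it took about 30 s.

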